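# Stand the jars in rows on the two-step rack

## Task

Put away the four jars that stand about the two-step rack (not the one back against the window wall): the two wide ones on the low front step beside the tin, the two slim spice jars on the raised back step beside the spice jar there, so that each step holds one neat, straight row of three upright items along the middle of the step, in any order, each within a finger's width (15 mm) of its neighbour. Leave the tin and the spice jar that are already on the rack where they stand, and do not disturb the pepper mill, the mug or the tape roll.

Things in the scene. Friction and masses are not known exactly. Their poses are not given: they have to be found in the camera images.
- rack: Fixed dark wooden two-step rack, 304 wide (y) x 200 deep (x), low step to the robot. Origin on the worktop under the riser. Lower step x -110 to 0, top at z 12; upper x 0 to 90, top at z 40. 280 wide inside 12 thick end panels that rise 18 above each step. Brass rails, 6 thick, tops 12 above the step, along its front edge (x -105.5 lower, 4.5 upper) and the upper's back edge (85.5).
- lower_row (a point): Middle of the lower step's top surface, on the line where its row stands (56 mm before the rack's origin, 12 mm up); axes as the rack's: y runs along the row.
- upper_row (a point): Middle of the upper step's top surface, on the line where its row stands (47 mm behind the rack's origin, 40 mm up); axes as the rack's: y runs along the row.
- small_tin: Small printed food tin, diameter 57, height 72, already standing on the lower step; it stays where it is. Origin: centre of its underside, z up its axis.
- spice_home: Slim spice jar with a yellow-brown lid, 44 across (lid 43), height 106, already standing on the upper step; it stays where it is. Origin: centre of its underside, z up its axis.
- honey_jar: Wide jar with a red lid and beige contents, roughly eight-sided, 56 to 62 across, height 86, the lid (diameter 56) is its top 11 mm; starts on the worktop, goes on the lower step. Origin: centre of its underside, z up its axis.
- jam_jar: Wide round jar with a red lid and pink contents, diameter 65, height 97, the lid (diameter 64) is its top 11 mm; starts on the worktop, goes on the lower step. Origin: centre of its underside, z up its axis.
- spice_round: Slim spice jar like the one on the rack, yellow-brown lid, 44 across at any angle (lid 43), height 106, the lid is its top 20 mm; starts on the worktop, goes on the upper step. Origin: centre of its underside, z up its axis.
- spice_square: Slim rounded-square spice jar with a green lid, 43 across its flats (its x and y), 51 across its corners, height 100; the round lid, diameter 43, is its top 20 mm; starts on the worktop, goes on the upper step. Origin: centre of its underside, z up its axis.
- pepper_mill: Dark wooden pepper mill, diameter 58, height 170, standing on the worktop among the jars; a bystander. Origin: centre of its underside, z up its axis.
- mug_sink: Striped mug, diameter 86, height 101, 120 with its handle, standing to the left; a bystander. Origin: centre of its underside, z up its axis.
- tape_roll: Roll of tape lying flat, diameter 98, height 25, to the right behind; a bystander. Origin: centre of its underside, z up its axis.

How it is judged:
By the outcome, as a careful person would: the job done as asked, in the order asked, and still so for the second after the job is handed in, with the robot touching nothing.
It also fails if it takes over 72 s, if anything falls off the work surface, if the arm or the gripper's body presses on something with over 40 N, if the wrist force passes 120 N, or if a joint passes its speed limit or range.

## Robot

A 6-joint arm with a two-finger parallel gripper is mounted at the origin on a cart in front of the work surface, level with it; the furniture and walls round the work are solid. World frame = base frame: x ahead of the robot, y to its left, z up, the work surface at z = 0. Lengths are in m, angles in degrees, forces in N, time in s.
With the tool pointing down it reaches from about 0.4 to 0.825 m from the base axis. Payload 7 kg.
Tool frame: the origin (TCP) lies between the finger pads; the fingertips stand 25 mm ahead of it and the grasp point (between the pads) lies 6 mm ahead of it; z points along the fingers, y is the line along which they close (so a half turn about z gives the same grasp; the last joint's range is limited). The gripper opens to 88 mm and grips with 3 to 60 N. Pads are 19 mm wide; open, the fingers measure 130 mm over their backs; the gripper's body (78 mm by 193 mm) begins 47 mm behind the grasp point.
Start: joints at [-47.091, 20.546, 0.682, 0, -70.136, -16.507], TCP at [0.3, -0.605, 0.252] pointing down, gripper open.
Joint ranges: [-176.03, 176.03], [-82.01, 121.73], [-58.28, 71.71], [-173.87, 95.51], [-174.79, -0.11], [-173.66, 173.66]. Speed limits (degrees/s): [136.94, 136.94, 172.46, 180, 180, 180].

## Interface

Orientations are given as [roll, pitch, yaw] about the fixed x, y, z axes, in that order (R = Rz(yaw) Ry(pitch) Rx(roll)).
In Python, from plant import ctrl, vision, ticket gives the robot as it stands (ctrl), with the cameras (vision) and the job (ticket).
- The arm moves only by the tool drive_effector, called after "Emit:" as a command line: name --argument value ..., lists and objects as JSON in quotes. Schema: {"type":"object","properties":{"deltas":{"type":"array","items":{"type":"array","items":{"type":"array","items":{"type":"number"},"minItems":5,"maxItems":5},"minItems":1,"maxItems":8},"minItems":1,"maxItems":1},"only":{"type":"string"},"quiet":{"type":"boolean"},"lines":{"type":"string"}},"required":["deltas"],"additionalProperties":false}. deltas is a list that holds a single list of rows (three levels of brackets), with 1 to 8 rows, each of 5 numbers: dx, dy, dz in normalised numbers (1 is 1 m), then a turn about the tool's z in fractions of the full range, 1 being 120 degrees, then the finger opening in m; each row is the pose to reach, as a shift and turn from the pose commanded when the call began, along the tool's axes at that moment; what a row does not reach only later rows make up. A row lasts 1/8 s, in which the tool goes at most 0.0625 m and 10.7 degrees, less where a joint would pass 70% of its speed; a pose out of reach is approached as far as the arm can. The fingers move at their own pace and stop on an object; the grip force is fixed at half the most. Time passes only in rows, so rows that do not move let the fingers close. The tool returns the time, the measured TCP pose, the force, the opening and the grip force at its end. only (a regular expression) keeps the lines of the reply that match it, lines (a string "A,B") keeps lines A to B, and quiet returns only ok. A shift or turn number past 1, either way, is cut back to 1. Input that does not fit is refused with a message, and nothing moves.
- ctrl.get_obs(): the state, without advancing time (a new reading comes with each control period).
- vision.snapshot(name): name is "side" or "top"; returns a dict with "frame" (400x640x3 uint8, red, green, blue), "z_map" (400x640 float32, m along the optical axis (not along the pixel's ray), 0 where there is no reading), "fovy" (degrees; the focal length in pixels is half the picture's height over the tangent of half this angle, whatever the lens; pixels are square), "cx", "cy" (the principal point, pixels), "k1" (the pictures are not rectified: a ray, as slopes to the right and down, at radius r is drawn at 1 + k1 r^2 times it, then the intrinsics apply), "R" (3x3) and "t" (3): a world point X has camera coordinates R X + t. Camera axes: x right, y down, z forward; pixel columns grow to the right and rows downward; lengths in m; the calibration is good to about 2 mm. A picture is of the moment at which its call begins.
- ticket.close_job(): hands the job in; it is judged then, once.
The state is a dict: "clock": time; "joint_pos": joint angles; "qvel": joint speeds; "tau": joint torques, N m; "tool_pos": TCP position; "orientation": TCP orientation; "force": force on the tool from outside, world axes, zero at the start; "moment": the same for the moment, N m; "opening": finger opening in m; "gripper_force": force on a finger pad.
Only numpy, scipy, OpenCV 4.12 (cv2) and the standard library are available. Lean on these libraries where they do the work, as an engineer would, in place of code of your own. Each camera call takes 0.05 s, during which the arm holds its last target. There are 200 camera calls.

## Working session

There is one attempt and no reset: what is moved stays moved. The work goes in short steps, Python scripts to look and compute and a tool call to move; the robot and the scene stay as the last step left them, time stands still between calls to the robot, and variables do not carry over. Pictures are saved under pics/ and viewed, at most 10 in all, crops included, and the job is handed in when it is done.

```bash
ls; mkdir -p pics
```

Create h.py:
```python
import numpy as np,cv2
from plant import ctrl, vision, ticket
def snap(n):
    s=vision.snapshot(n); return s
def world(s):
    H,W=s["z_map"].shape; f=H/2/np.tan(np.radians(s["fovy"])/2)
    K=np.array([[f,0,s["cx"]],[0,f,s["cy"]],[0,0,1.]])
    v,u=np.mgrid[:H,:W].astype(float)
    p=cv2.undistortPoints(np.stack([u.ravel(),v.ravel()],1)[:,None],K,np.array([s["k1"],0,0,0.]))[:,0].reshape(H,W,2)
    z=s["z_map"]; c=np.dstack([p[...,0]*z,p[...,1]*z,z])
    X=(c-np.array(s["t"]))@np.array(s["R"]); X[z==0]=np.nan
    return X
```

Run:
```python
from h import *
for n in("top","side"):
    s=snap(n); cv2.imwrite(f"pics/{n}0.png",s["frame"][...,::-1]); np.savez(f"{n}0.npz",**s)
    print(n,s["fovy"],s["k1"],-np.array(s["R"]).T@np.array(s["t"]),np.array(s["R"]).round(2).tolist(),(s["z_map"]==0).mean())
print(ctrl.get_obs())
```

```text
pics
plant.py
top 47.50089228679461 -0.09661976103895188 [0.50402684 0.0416017  1.2896447 ] [[0.01, -1.0, 0.02], [-1.0, -0.01, -0.04], [0.04, -0.02, -1.0]] 0.010953125
side 52.09013019441781 -0.10074898984839929 [0.13947131 0.96156308 0.67542823] [[-0.9, -0.43, 0.01], [-0.23, 0.46, -0.86], [0.37, -0.78, -0.51]] 0.0389609375
{'clock': 0.1, 'joint_pos': array([-4.70908197e+01,  2.05882064e+01,  6.38363743e-01, -1.84811221e-02,
       -7.01349825e+01, -1.65082519e+01]), 'qvel': array([-0.09838039, -0.08528407,  0.05076599,  0.07978076,  0.13487432,
        0.02063106]), 'tau': array([-4.82321557e-03, -5.84161627e+01,  2.93748611e+01,  7.01576695e+00,
        1.00813323e-02, -7.14292037e-05]), 'tool_pos': array([ 0.2999559 , -0.60424154,  0.25069911]), 'orientation': array([ 1.79913734e+02, -7.44762338e-03, -1.53605359e+02]), 'force': array([-0.50167423,  0.20185346,  0.28776321]), 'moment': array([-0.0115735 , -0.03206972, -0.08253622]), 'gripper_force': 0.0, 'opening': 0.08744410236799718}
```

View pics/top0.png

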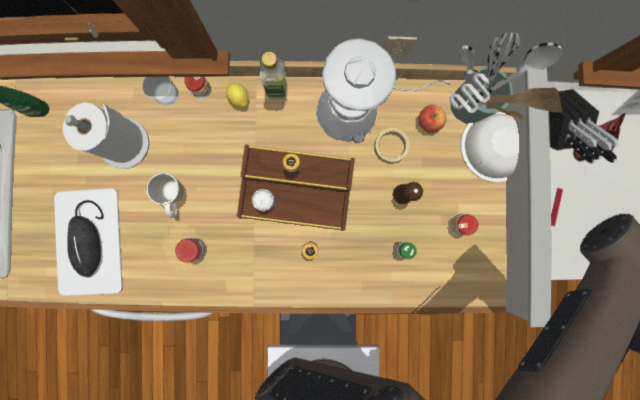

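View pics/side0.png

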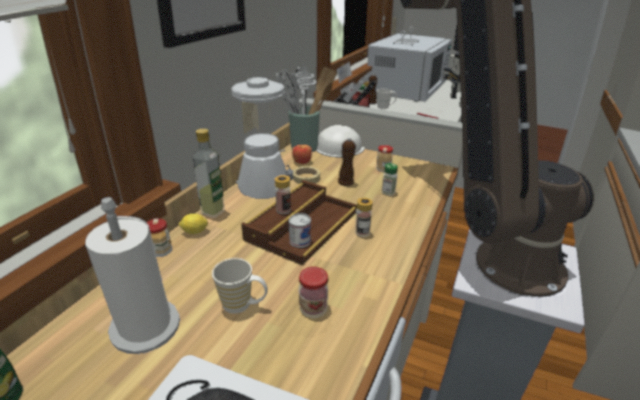

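The top view shows honey at (467,225), square at (407,250), round at (310,251), jam at (188,251), tin at (262,200), home spice at (291,161), mill at (408,192), mug at (165,192) and tape at (391,145). The rack spans (238–354, 146–228), turned by a few degrees. The side view shows the same set, with the fourth (window-wall) jar left alone.

Add to h.py:
```python
from scipy.optimize import least_squares
def both(k):
    return {n:(lambda s:(world(s),s["frame"]))(dict(np.load(f"{n}{k}.npz"))) for n in("top","side")}
def circ(P):
    m=cv2.minEnclosingCircle(P[:,:2].astype(np.float32)); return np.array(m[0]),m[1]*2
```

Create m.py:
```python
from h import *
B=both(0)
T,F=B["top"]; S,_=B["side"]
for nm,(u,v) in dict(honey=(467,225),square=(407,250),round=(310,251),jam=(188,251),tin=(262,200),home=(291,161),mill=(414,190),mug=(165,192),tape=(391,145)).items():
    c=T[v-3:v+4,u-3:u+4].reshape(-1,3); z0=np.nanmedian(c[:,2]); c0=np.nanmedian(c[:,:2],0)
    out=[]
    for X in(T,S):
        P=X.reshape(-1,3); d=np.hypot(*(P[:,:2]-c0).T)
        Q=P[(d<.055)&(P[:,2]>.02)]; 
        if len(Q)<5: out.append('none');continue
        zt=np.percentile(Q[:,2],97); L=Q[Q[:,2]>zt-.008]
        cc,dd=circ(L); out.append((len(L),zt.round(4),cc.round(4),round(dd,4),L[:,:2].mean(0).round(4)))
    print(nm,z0.round(4),*out)
# rack: step surfaces
P=T.reshape(-1,3)
c=F.reshape(-1,3).astype(int).sum(1)
reg=(np.abs(P[:,0]-T[187,300,0])<.2)&(np.abs(P[:,1]-T[187,300,1])<.25)
print("zs",np.histogram(P[reg&(P[:,2]>-.01)&(P[:,2]<.07),2],bins=16,range=(-.01,.07)))
for lo,hi in((.007,.017),(.036,.044),(.048,.064)):
    m=(reg&(P[:,2]>lo)&(P[:,2]<hi)).reshape(400,640).astype(np.uint8)
    n,l,st,_=cv2.connectedComponentsWithStats(m)
    for k in range(1,n):
        if st[k,4]>60:
            Q=T[l==k]; (cx,cy),(w,h),a=cv2.minAreaRect((Q[:,:2]*1000).astype(np.float32)); print(lo,st[k,4],round(cx,1),round(cy,1),round(w),round(h),round(a,2),np.median(Q[:,2]).round(4))
```

```bash
python3 m.py
```

```text
honey 0.0848 (258, np.float64(0.6503), array([ 0.4788, -0.4245]), 0.0457, array([ 0.4783, -0.4232])) (47, np.float64(0.5819), array([ 0.4755, -0.4188]), 0.0584, array([ 0.472 , -0.4119]))
square 0.1002 (196, np.float64(0.1042), array([ 0.4307, -0.2177]), 0.0434, array([ 0.431 , -0.2179])) (86, np.float64(0.1027), array([ 0.4302, -0.2184]), 0.0504, array([ 0.4302, -0.2136]))
round 0.1051 (203, np.float64(0.1092), array([0.43  , 0.0419]), 0.0423, array([0.4302, 0.0421])) (120, np.float64(0.1083), array([0.4297, 0.0419]), 0.0448, array([0.4283, 0.0457]))
jam 0.0961 (421, np.float64(0.0998), array([0.4267, 0.3654]), 0.0633, array([0.427 , 0.3653])) (508, np.float64(0.0984), array([0.4277, 0.3668]), 0.0658, array([0.4249, 0.3693]))
tin 0.0803 (323, np.float64(0.0853), array([0.5634, 0.1695]), 0.0569, array([0.5634, 0.1699])) (249, np.float64(0.0845), array([0.5606, 0.167 ]), 0.061, array([0.5605, 0.1686]))
home 0.1458 (216, np.float64(0.1481), array([0.6578, 0.0924]), 0.0428, array([0.6574, 0.0921])) (117, np.float64(0.1476), array([0.6544, 0.0895]), 0.0468, array([0.6537, 0.0941]))
mill 
[... 332 characters left out ...]
4, array([0.5819, 0.4494]))
tape -0.0005 (316, np.float64(0.0282), array([ 0.7256, -0.188 ]), 0.0981, array([ 0.7241, -0.187 ])) (163, np.float64(0.0277), array([ 0.7243, -0.187 ]), 0.1015, array([ 0.7214, -0.1872]))
zs (array([ 673, 8219, 5949, 1206, 2071,  347,  347,  323,  270, 1477, 1074,
        262,  368,  259,  111,   95]), array([-0.01 , -0.005,  0.   ,  0.005,  0.01 ,  0.015,  0.02 ,  0.025,
        0.03 ,  0.035,  0.04 ,  0.045,  0.05 ,  0.055,  0.06 ,  0.065,
        0.07 ]))
0.007 3067 559.3 90.7 284 103 83.36 0.0115
0.036 2191 655.8 78.6 281 76 83.33 0.0396
0.048 117 762.3 -27.3 120 31 63.25 0.0567
0.048 209 666.1 179.8 97 90 81.82 0.0548
0.048 443 651.8 55.2 257 88 83.02 0.0524
```

Add to h.py:
```python
def go(tgt,yaw=-96.7):
    o=ctrl.get_obs(); p=o["tool_pos"]; y=o["orientation"][2]; a=np.radians(y)
    d=np.array(tgt)-p; print("t",round(o["clock"],2),"shift",np.round([d[:2]@[np.cos(a),np.sin(a)],d[:2]@[np.sin(a),-np.cos(a)],-d[2]],4),"turn",round((y-yaw+180)%360-180,1))
RO=np.array([.6105,.0843]); RY=np.radians(-6.7)
RX=np.array([np.cos(RY),np.sin(RY)]); RYv=np.array([-np.sin(RY),np.cos(RY)])
def rk(p): d=np.array(p)[:2]-RO; return np.array([d@RX,d@RYv]).round(4)
def rw(x,y): return (RO+x*RX+y*RYv).round(4)
```

Run:
```python
from h import *
B=both(0)
for n in B:
    P=B[n][0].reshape(-1,3); d=np.hypot(*(P[:,:2]-[.478,-.424]).T)
    Q=P[(d<.05)&(P[:,2]>.077)&(P[:,2]<.095)]; print(n,len(Q),circ(Q),Q.mean(0).round(4))
P=B["top"][0].reshape(-1,3)
# end panel tops: lower z~.030, upper ~.058 in rack frame
d=P[:,:2]-RO; X=d@RX; Y=d@RYv
for lo,hi,xa,xb in((.026,.034,-.1,-.01),(.054,.062,.015,.08)):
    m=(P[:,2]>lo)&(P[:,2]<hi)&(X>xa)&(X<xb)&(np.abs(np.abs(Y)-.146)<.02)
    for s in(-1,1):
        q=m&(Y*s>0); print(lo,s,q.sum(),np.percentile(Y[q],[5,50,95]).round(4))
# riser/rail edge: upper rail top z~.052
m=(P[:,2]>.047)&(P[:,2]<.056)&(np.abs(Y)<.13)
for c in(.0045,.0855):
    q=m&(np.abs(X-c)<.012)&(np.abs(Y-.0135)>.04); print("rail",c,q.sum(),np.percentile(X[q],[10,50,90]).round(4),"slope",np.polyfit(Y[q],X[q],1).round(4))
print("tin",rk([.5634,.1696]),"home",rk([.6578,.0924]))
go([.4784,-.4240,.2])
```

```text
top 165 (array([ 0.49792594, -0.38767296]), 0.05300775542855263) [ 0.4953 -0.3933  0.0849]
side 42 (array([ 0.49472308, -0.3892374 ]), 0.05001712590456009) [ 0.4919 -0.3912  0.0873]
0.026 -1 116 [-0.1516 -0.1465 -0.1415]
0.026 1 118 [0.1401 0.1453 0.1505]
0.054 -1 92 [-0.152  -0.1466 -0.1417]
0.054 1 67 [0.1394 0.144  0.1486]
rail 0.0045 129 [0.0015 0.0038 0.0064] slope [-0.0005  0.0039]
rail 0.0855 128 [0.0824 0.0851 0.0873] slope [0.002 0.085]
tin [-0.0567  0.0792] home [0.046  0.0136]
t 0.1 shift [-0.24    0.0821  0.0507] turn -56.9
```

Run:
```python
from h import *
B=both(0)
for n in B:
    P=B[n][0].reshape(-1,3); d=np.hypot(*(P[:,:2]-[.497,-.385]).T)
    Q=P[(d<.05)&(P[:,2]>.077)&(P[:,2]<.095)]; print(n,len(Q),circ(Q),Q.mean(0).round(4),np.percentile(Q[:,2],[5,50,95]))
go([.498,-.384,.2])
```

```text
top 335 (array([ 0.50139886, -0.38330427]), 0.056361354887485504) [ 0.5008 -0.3825  0.0848] [0.08042598 0.08484874 0.08875454]
side 109 (array([ 0.50169641, -0.38261166]), 0.059708938002586365) [ 0.4987 -0.377   0.0862] [0.07932567 0.08690742 0.08982228]
t 0.1 shift [-0.2753  0.1092  0.0507] turn -56.9
```

Careful with the scale: turns go in shares of 120 degrees. That gives: -57 degrees is -0.475.

Emit:
drive_effector --deltas '[[[-0.05, 0.02, 0, -0.0833, 0.088], [-0.11, 0.045, 0.02, -0.1667, 0.088], [-0.165, 0.065, 0.05, -0.25, 0.088], [-0.22, 0.087, 0.08, -0.3333, 0.088], [-0.265, 0.103, 0.1, -0.4167, 0.088], [-0.2786, 0.1087, 0.12, -0.475, 0.088], [-0.2786, 0.1087, 0.12, -0.475, 0.088]]]'

```text
clock: 0.98
tool_pos: [0.5011, -0.3815, 0.1294]
orientation: [179.8, 0.1, -96.5]
force: [-0.5, -0.1, -0.4]
opening: 0.0879
gripper_force: 0.0
```

```bash
python3 -c "
from h import *
go([.5012,-.383,.091])"
```

```text
t 0.97 shift [ 0.0014 -0.0002  0.0384] turn 0.2
```

Emit:
drive_effector --deltas '[[[0.001, 0, 0.02, 0, 0.088], [0.001, 0, 0.0384, 0, 0.088], [0.001, 0, 0.0384, 0, 0.088], [0.001, 0, 0.0384, 0, 0.04], [0.001, 0, 0.0384, 0, 0.04], [0.001, 0, 0.0384, 0, 0.04], [0.001, 0, 0.0384, 0, 0.04], [0.001, 0, 0.0384, 0, 0.04]]]'

```text
clock: 1.98
tool_pos: [0.5011, -0.3844, 0.0936]
orientation: [180.0, -0.0, -96.6]
force: [-1.6, 0.1, 3.8]
opening: 0.0555
gripper_force: 30.0
```

Run:
```python
from h import *
t=rw(-.056,-.0605); print(t)
go([.49,-.384,.23]);go([.45,-.22,.23]); go([.48,-.1,.23]); go([*(t-[0,.0014]),.17]); go([*(t-[0,.0014]),.107])
```

```text
[0.5478 0.0307]
t 1.98 shift [ 0.0009  0.0111 -0.1364] turn 0.1
t 1.98 shift [-0.1574  0.0696 -0.1364] turn 0.1
t 1.98 shift [-0.2801  0.0536 -0.1364] turn 0.1
t 1.98 shift [-0.4163  0.0011 -0.0764] turn 0.1
t 1.98 shift [-0.4163  0.0011 -0.0134] turn 0.1
```

Emit:
drive_effector --deltas '[[[0, 0.005, -0.04, 0, 0.04], [0, 0.015, -0.09, 0, 0.04], [-0.02, 0.03, -0.136, 0, 0.04], [-0.06, 0.05, -0.136, 0, 0.04], [-0.11, 0.065, -0.136, 0, 0.04], [-0.16, 0.07, -0.136, 0, 0.04], [-0.21, 0.065, -0.136, 0, 0.04], [-0.26, 0.055, -0.136, 0, 0.04]]]'

```text
clock: 2.98
tool_pos: [0.4758, -0.118, 0.2289]
orientation: [180.0, 0.0, -96.6]
force: [1.7, -0.6, -3.6]
opening: 0.0556
gripper_force: 30.0
```

```bash
python3 -c "
from h import *
t=rw(-.056,-.0605)-[0,.0014]
go([*t,.17]);go([*t,.107])"
```

```text
t 2.98 shift [-0.1546 -0.0545  0.0589] turn 0.1
t 2.98 shift [-0.1546 -0.0545  0.1219] turn 0.1
```

Emit:
drive_effector --deltas '[[[-0.05, -0.02, 0, 0, 0.04], [-0.1, -0.035, 0, 0, 0.04], [-0.14, -0.05, 0.02, 0, 0.04], [-0.1565, -0.054, 0.05, 0, 0.04], [-0.1565, -0.054, 0.08, 0, 0.04], [-0.1565, -0.054, 0.1, 0, 0.04], [-0.1565, -0.054, 0.11, 0, 0.04], [-0.1565, -0.054, 0.11, 0, 0.04]]]'

```text
clock: 3.98
tool_pos: [0.5477, 0.0294, 0.1185]
orientation: [179.9, -0.0, -96.6]
force: [-0.8, 0.7, -3.5]
opening: 0.0558
gripper_force: 30.0
```

```bash
python3 -c "
from h import *
t=rw(-.056,-.0605)-[0,.0014]
go([*t,.107])"
```

```text
t 3.98 shift [ 0.     -0.0001  0.0115] turn 0.1
```

Lower, check contact, then release.

Emit:
drive_effector --deltas '[[[0, 0, 0.006, 0, 0.04], [0, 0, 0.01, 0, 0.04], [0, 0, 0.012, 0, 0.04], [0, 0, 0.012, 0, 0.04]]]'

```text
clock: 4.47
tool_pos: [0.5481, 0.0295, 0.1072]
orientation: [-180.0, 0.0, -96.6]
force: [-0.1, 0.9, -3.9]
opening: 0.0554
gripper_force: 30.0
```

Emit:
drive_effector --deltas '[[[0, 0, 0.001, 0, 0.04], [0, 0, 0.002, 0, 0.04], [0, 0, 0.002, 0, 0.04]]]'

```text
clock: 4.85
tool_pos: [0.5482, 0.0296, 0.1056]
orientation: [-180.0, 0.0, -96.6]
force: [-2.6, -0.4, 2.5]
opening: 0.0556
gripper_force: 30.0
```

Emit:
drive_effector --deltas '[[[0, 0, 0, 0, 0.088], [0, 0, 0, 0, 0.088], [0, 0, -0.02, 0, 0.088], [0, 0, -0.06, 0, 0.088], [0, 0, -0.12, 0, 0.088], [0, 0, -0.12, 0, 0.088]]]'

```text
clock: 5.6
tool_pos: [0.551, 0.0302, 0.2305]
orientation: [-179.5, 0.2, -96.6]
force: [-0.5, 0.1, -1.1]
opening: 0.088
gripper_force: 0.0
```

Run:
```python
from h import *
for n in("top",):
    s=snap(n); X=world(s); np.savez(n+"1.npz",**s)
    P=X.reshape(-1,3); d=np.hypot(*(P[:,:2]-[.5478,.0307]).T)
    Q=P[(d<.05)&(P[:,2]>.085)&(P[:,2]<.11)]; print(len(Q),circ(Q) if len(Q) else 0)
go([.427,.366,.15]); go([.427,.366,.107])
```

```text
0 0
t 5.65 shift [-0.3198  0.1602  0.0778] turn 0.1
t 5.65 shift [-0.3198  0.1602  0.1208] turn 0.1
```

Emit:
drive_effector --deltas '[[[-0.05, 0.03, 0, 0, 0.088], [-0.11, 0.06, 0, 0, 0.088], [-0.17, 0.09, 0, 0, 0.088], [-0.23, 0.12, 0.02, 0, 0.088], [-0.28, 0.14, 0.05, 0, 0.088], [-0.32, 0.159, 0.07, 0, 0.088], [-0.32, 0.159, 0.08, 0, 0.088], [-0.32, 0.159, 0.08, 0, 0.088]]]'

```text
clock: 6.65
tool_pos: [0.4261, 0.3649, 0.1434]
orientation: [179.9, -0.2, -96.6]
force: [0.2, -0.2, 1.1]
opening: 0.0874
gripper_force: 0.0
```

Run:
```python
from h import *
s=snap("top"); X=world(s); np.savez("top1.npz",**s)
P=X.reshape(-1,3); d=np.hypot(*(P[:,:2]-[.5478,.0307]).T)
Q=P[(d<.05)&(P[:,2]>.085)&(P[:,2]<.11)]; c=circ(Q); print(len(Q),c,rk(c[0]))
go([.427,.366,.102])
```

```text
361 (array([0.54815191, 0.02994587]), 0.05666797235608101) [-0.0556 -0.0613]
t 6.7 shift [-0.0012 -0.0001  0.0425] turn 0.1
```

Emit:
drive_effector --deltas '[[[-0.001, 0, 0.02, 0, 0.088], [-0.001, 0, 0.038, 0, 0.088], [-0.001, 0, 0.042, 0, 0.088], [-0.001, 0, 0.042, 0, 0.05], [-0.001, 0, 0.042, 0, 0.05], [-0.001, 0, 0.042, 0, 0.05], [-0.001, 0, 0.042, 0, 0.05]]]'

```text
clock: 7.58
tool_pos: [0.4271, 0.367, 0.1039]
orientation: [-180.0, 0.0, -96.6]
force: [-2.0, -1.0, 5.3]
opening: 0.0628
gripper_force: 30.0
```

```bash
python3 - <<'E'
from h import *
t=rw(-.056,.0105); print(t)
go([.427,.366,.24]);go([*t,.24]); go([*t,.12])
E
```

```text
[0.5561 0.1013]
t 7.58 shift [ 0.001  -0.     -0.1361] turn 0.1
t 7.58 shift [ 0.2492 -0.1586 -0.1361] turn 0.1
t 7.58 shift [ 0.2492 -0.1586 -0.0161] turn 0.1
```

Emit:
drive_effector --deltas '[[[0, 0, -0.04, 0, 0.05], [0, 0, -0.09, 0, 0.05], [0.03, -0.02, -0.136, 0, 0.05], [0.08, -0.05, -0.136, 0, 0.05], [0.13, -0.085, -0.136, 0, 0.05], [0.18, -0.12, -0.136, 0, 0.05], [0.22, -0.14, -0.136, 0, 0.05], [0.2484, -0.1586, -0.136, 0, 0.05]]]'

```text
clock: 8.57
tool_pos: [0.5556, 0.0996, 0.2382]
orientation: [179.9, -0.0, -96.7]
force: [0.7, 0.8, -4.3]
opening: 0.0624
gripper_force: 30.0
```

Emit:
drive_effector --deltas '[[[0, 0, 0, 0, 0.05], [0, 0, 0.03, 0, 0.05], [0, 0, 0.07, 0, 0.05], [0, 0, 0.1, 0, 0.05], [0, 0, 0.11, 0, 0.05], [0, 0, 0.11, 0, 0.05]]]'

```text
clock: 9.32
tool_pos: [0.5558, 0.1019, 0.1289]
orientation: [179.9, -0.0, -96.6]
force: [0.1, -0.0, -3.9]
opening: 0.0628
gripper_force: 30.0
```

Run:
```python
from h import *
go([*(rw(-.056,.010)+[0,.0013]),.1159])
```

```text
t 9.32 shift [-0.0002 -0.0002  0.013 ] turn 0.1
```

Emit:
drive_effector --deltas '[[[0, 0, 0.006, 0, 0.05], [0, 0, 0.01, 0, 0.05], [0, 0, 0.012, 0, 0.05], [0, 0, 0.013, 0, 0.05], [0, 0, 0.0135, 0, 0.05], [0, 0, 0.0135, 0, 0.05]]]'

```text
clock: 10.07
tool_pos: [0.5561, 0.1016, 0.1161]
orientation: [-180.0, -0.0, -96.6]
force: [-2.0, -0.7, 0.3]
opening: 0.0626
gripper_force: 30.0
```

Emit:
drive_effector --deltas '[[[0, 0, 0, 0, 0.088], [0, 0, 0, 0, 0.088], [0, 0, -0.02, 0, 0.088], [0, 0, -0.06, 0, 0.088], [0, 0, -0.12, 0, 0.088], [0, 0, -0.12, 0, 0.088]]]'

```text
clock: 10.82
tool_pos: [0.5589, 0.1027, 0.2413]
orientation: [-179.5, 0.3, -96.6]
force: [0.3, -0.9, -0.6]
opening: 0.0873
gripper_force: 0.0
```

Run:
```python
from h import *
go([.430,.042,.16])
```

```text
t 10.82 shift [0.0751 0.1211 0.0813] turn 0.1
```

Emit:
drive_effector --deltas '[[[0.02, 0.04, 0, 0, 0.088], [0.05, 0.08, 0, 0, 0.088], [0.0737, 0.1183, 0.03, 0, 0.088], [0.0737, 0.1183, 0.076, 0, 0.088], [0.0737, 0.1183, 0.076, 0, 0.088]]]'

```text
clock: 11.45
tool_pos: [0.4282, 0.0411, 0.1579]
orientation: [179.8, -0.1, -96.6]
force: [0.6, 0.2, 0.3]
opening: 0.0877
gripper_force: 0.0
```

Run:
```python
from h import *
s=snap("top"); X=world(s); np.savez("top2.npz",**s)
P=X.reshape(-1,3)
for n,a,lo,hi in(("honey",[.548,.03],.085,.105),("jam",[.556,.101],.1,.118),("tin",[.5634,.1696],.075,.095)):
    d=np.hypot(*(P[:,:2]-a).T); Q=P[(d<.04)&(P[:,2]>lo)&(P[:,2]<hi)]
    if len(Q)>9: c=circ(Q); print(n,len(Q),c,rk(c[0]))
go([.430,.042,.099])
```

```text
honey 331 (array([0.54814625, 0.03002064]), 0.056694887578487396) [-0.0556 -0.0612]
jam 458 (array([0.55580157, 0.10102877]), 0.06384322792291641) [-0.0563  0.0102]
tin 359 (array([0.56366843, 0.16923717]), 0.05704585090279579) [-0.0564  0.0789]
t 11.5 shift [-0.0002 -0.0001  0.0607] turn 0.1
```

Emit:
drive_effector --deltas '[[[0, 0, 0.03, 0, 0.088], [0, 0, 0.055, 0, 0.088], [0, 0, 0.06, 0, 0.088], [0, 0, 0.06, 0, 0.03], [0, 0, 0.06, 0, 0.03], [0, 0, 0.06, 0, 0.03], [0, 0, 0.06, 0, 0.03], [0, 0, 0.06, 0, 0.03]]]'

```text
clock: 12.5
tool_pos: [0.4301, 0.0421, 0.0998]
orientation: [-180.0, 0.0, -96.6]
force: [0.0, -0.0, -0.1]
opening: 0.0432
gripper_force: 0.2
```

```bash
python3 - <<'E'
from h import *
t=rw(.0462,.0658); print(t)
go([.430,.042,.25]);go([*t,.25])
E
```

```text
[0.6641 0.1443]
t 12.5 shift [ 1.000e-04  1.000e-04 -1.502e-01] turn 0.1
t 12.5 shift [-0.1284 -0.2207 -0.1502] turn 0.1
```

Emit:
drive_effector --deltas '[[[0, 0, 0, 0, 0.03], [0, 0, 0, 0, 0.03], [0, 0, -0.05, 0, 0.03], [0, 0, -0.1, 0, 0.03], [0, 0, -0.15, 0, 0.03], [-0.02, -0.04, -0.15, 0, 0.03], [-0.05, -0.085, -0.15, 0, 0.03], [-0.08, -0.135, -0.15, 0, 0.03]]]'

```text
clock: 13.5
tool_pos: [0.5745, 0.1066, 0.2498]
orientation: [-180.0, 0.0, -96.6]
force: [0.4, 0.5, 0.1]
opening: 0.0421
gripper_force: 30.0
```

Run:
```python
from h import *
t=rw(.0462,.0658)
go([*t,.25])
```

```text
t 13.5 shift [-0.0477 -0.0847 -0.0002] turn 0.1
```

Emit:
drive_effector --deltas '[[[-0.025, -0.045, 0, 0, 0.03], [-0.0484, -0.0857, 0, 0, 0.03], [-0.0484, -0.0857, 0, 0, 0.03], [-0.0484, -0.0857, 0.04, 0, 0.03], [-0.0484, -0.0857, 0.08, 0, 0.03], [-0.0484, -0.0857, 0.1, 0, 0.03], [-0.0484, -0.0857, 0.1, 0, 0.03], [-0.0484, -0.0857, 0.1, 0, 0.03]]]'

```text
clock: 14.5
tool_pos: [0.6644, 0.1443, 0.1508]
orientation: [-179.9, 0.0, -96.6]
force: [0.3, 0.3, -1.1]
opening: 0.0419
gripper_force: 30.0
```

Run:
```python
from h import *
t=rw(.0462,.0658)
go([*t,.1398])
for n in ("side","top"):
    s=snap(n); cv2.imwrite(f"pics/{n}3.png",s["frame"][...,::-1])
```

```text
t 14.5 shift [0.     0.0003 0.011 ] turn 0.1
```

View pics/side3.png

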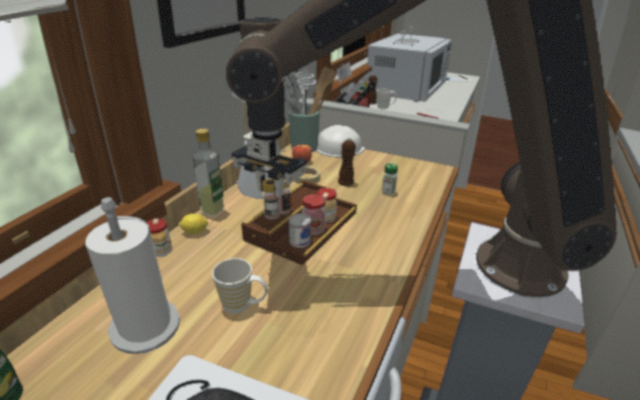

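The side view shows the lower row complete (tin, jam and honey at about (300–328, 205–232)). The round jar is held upright over the upper step at (270,198), left of the home jar.

Emit:
drive_effector --deltas '[[[0, 0, 0.005, 0, 0.03], [0, 0, 0.008, 0, 0.03], [0, 0, 0.01, 0, 0.03], [0, 0, 0.011, 0, 0.03], [0, 0, 0.0115, 0, 0.03], [0, 0, 0.0115, 0, 0.03]]]'

```text
clock: 15.35
tool_pos: [0.6641, 0.1443, 0.1399]
orientation: [-180.0, 0.0, -96.6]
force: [-4.1, 0.9, 10.3]
opening: 0.0417
gripper_force: 30.0
```

Emit:
drive_effector --deltas '[[[0, 0, 0, 0, 0.08], [0, 0, 0, 0, 0.08], [0, 0, -0.02, 0, 0.08], [0, 0, -0.06, 0, 0.08], [0, 0, -0.12, 0, 0.08], [0.03, 0.02, -0.12, 0, 0.088], [0.08, 0.05, -0.12, 0, 0.088], [0.13, 0.08, -0.12, 0, 0.088]]]'

```text
clock: 16.35
tool_pos: [0.5686, 0.0233, 0.2579]
orientation: [180.0, -0.0, -96.6]
force: [0.2, -0.9, 1.0]
opening: 0.0876
gripper_force: 0.0
```

Run:
```python
from h import *
go([.4305,-.218,.16])
B=both(0)
for n in("side","top"):
  P=B[n][0].reshape(-1,3); d=P[:,:2]-[.4305,-.218]
  Q=d[(np.hypot(*d.T)<.04)&(P[:,2]>.012)&(P[:,2]<.075)]; print(n,len(Q))
  th=np.degrees(np.arctan2(Q[:,1],Q[:,0])); r=np.hypot(*Q.T)*1000
  for a in range(-180,180,15):
    k=(th>=a)&(th<a+15)
    if k.sum()>3: print(a,k.sum(),np.median(r[k]).round(1))
f=dict(np.load("side0.npz"))["frame"][150:215,360:425,::-1]
g=dict(np.load("top0.npz"))["frame"][225:275,382:432,::-1]
cv2.imwrite("pics/sq.png",np.hstack([cv2.resize(f,(390,390),interpolation=2),cv2.resize(g,(390,390),interpolation=2)]))
```

```text
t 16.35 shift [0.2555 0.1096 0.0979] turn 0.1
side 252
-180 9 20.7
-165 9 22.3
15 5 25.2
30 12 25.4
45 31 24.1
60 27 22.8
75 29 21.1
90 26 21.6
105 37 23.7
120 28 23.9
135 20 23.1
150 10 21.0
165 9 20.3
top 92
30 10 25.3
45 13 25.1
60 12 23.3
75 11 22.5
90 13 22.6
105 12 24.2
120 7 24.6
135 4 23.3
```

View pics/sq.png

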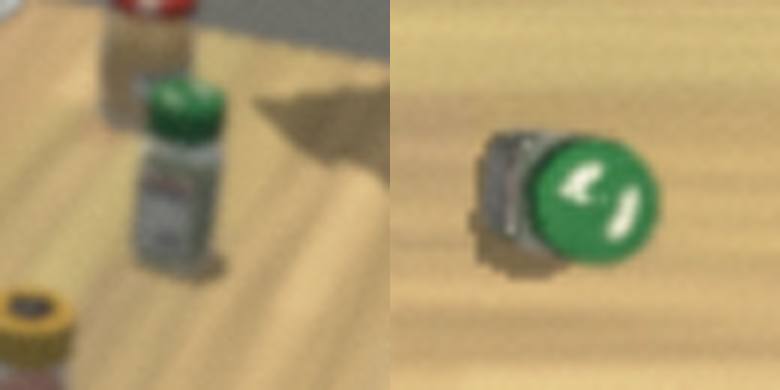

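The crops show the square jar with the gray body beside the green lid; its flats lie close to the rack's axes (radial profile minima at about 83–87°), so the present yaw suits it.

Emit:
drive_effector --deltas '[[[0.05, 0.02, 0, 0, 0.088], [0.1, 0.045, 0, 0, 0.088], [0.155, 0.07, 0, 0, 0.088], [0.21, 0.09, 0, 0, 0.088], [0.2567, 0.1103, 0.02, 0, 0.088], [0.2567, 0.1103, 0.06, 0, 0.088], [0.2567, 0.1103, 0.1, 0, 0.088], [0.2567, 0.1103, 0.1, 0, 0.088]]]'

```text
clock: 17.35
tool_pos: [0.4285, -0.218, 0.1559]
orientation: [179.7, 0.0, -96.6]
force: [-0.7, 0.1, 0.8]
opening: 0.0874
gripper_force: 0.0
```

Run:
```python
from h import *
s=snap("top"); X=world(s); P=X.reshape(-1,3)
for n,a,lo,hi in(("round",[.664,.144],.135,.16),("home",[.6578,.0924],.135,.16)):
    d=np.hypot(*(P[:,:2]-a).T); Q=P[(d<.03)&(P[:,2]>lo)&(P[:,2]<hi)]
    if len(Q)>9: c=circ(Q); print(n,len(Q),c,rk(c[0]))
go([.4305,-.218,.09])
```

```text
round 228 (array([0.66368514, 0.14399306]), 0.042594633996486664) [0.0459 0.0655]
home 222 (array([0.65735257, 0.09205491]), 0.042667798697948456) [0.0456 0.0132]
t 17.4 shift [-0.0002 -0.0004  0.0679] turn 0.1
```

Emit:
drive_effector --deltas '[[[0, 0, 0.03, 0, 0.088], [0, 0, 0.06, 0, 0.088], [0, 0, 0.07, 0, 0.088], [0, 0, 0.07, 0, 0.03], [0, 0, 0.07, 0, 0.03], [0, 0, 0.07, 0, 0.03], [0, 0, 0.07, 0, 0.03], [0, 0, 0.07, 0, 0.03]]]'

```text
clock: 18.4
tool_pos: [0.4306, -0.218, 0.0884]
orientation: [-180.0, 0.0, -96.6]
force: [-0.9, -0.3, 0.1]
opening: 0.0433
gripper_force: 0.1
```

Emit:
drive_effector --deltas '[[[0, 0, 0, 0, 0.03], [0, 0, 0, 0, 0.03], [0, 0, 0, 0, 0.03]]]'

```text
clock: 18.77
tool_pos: [0.4306, -0.218, 0.0884]
orientation: [-180.0, -0.0, -96.6]
force: [-1.4, 0.2, 5.3]
opening: 0.0426
gripper_force: 30.0
```

```bash
python3 - <<'E'
from h import *
t=rw(.0460,-.0393); print(t)
go([*t,.25])
go([.46,-.1,.25])
E
```

```text
[0.6516 0.0399]
t 18.77 shift [-0.2816 -0.1899 -0.1616] turn 0.1
t 18.77 shift [-0.1206 -0.0156 -0.1616] turn 0.1
```

Emit:
drive_effector --deltas '[[[0, 0, -0.05, 0, 0.03], [0, 0, -0.1, 0, 0.03], [0, 0, -0.16, 0, 0.03], [-0.04, -0.02, -0.16, 0, 0.03], [-0.09, -0.05, -0.16, 0, 0.03], [-0.14, -0.08, -0.16, 0, 0.03], [-0.19, -0.115, -0.16, 0, 0.03], [-0.235, -0.15, -0.16, 0, 0.03]]]'

```text
clock: 19.77
tool_pos: [0.6074, 0.0001, 0.2477]
orientation: [180.0, 0.0, -96.6]
force: [1.2, -1.4, -0.9]
opening: 0.0427
gripper_force: 30.0
```

Emit:
drive_effector --deltas '[[[-0.03, -0.025, 0, 0, 0.03], [-0.0466, -0.0399, 0, 0, 0.03], [-0.0466, -0.0399, 0, 0, 0.03], [-0.0466, -0.0399, 0.04, 0, 0.03], [-0.0466, -0.0399, 0.08, 0, 0.03], [-0.0466, -0.0399, 0.106, 0, 0.03], [-0.0466, -0.0399, 0.106, 0, 0.03], [-0.0466, -0.0399, 0.106, 0, 0.03]]]'

```text
clock: 20.78
tool_pos: [0.652, 0.0397, 0.1434]
orientation: [-179.9, 0.0, -96.6]
force: [0.1, -0.7, -0.3]
opening: 0.0429
gripper_force: 30.0
```

Run:
```python
from h import *
go([*rw(.0460,-.0393),.1284])
```

```text
t 20.77 shift [-0.0002  0.0005  0.015 ] turn 0.1
```

Emit:
drive_effector --deltas '[[[0, 0, 0.006, 0, 0.03], [0, 0, 0.01, 0, 0.03], [0, 0, 0.013, 0, 0.03], [0, 0, 0.0145, 0, 0.03], [0, 0, 0.0153, 0, 0.03], [0, 0, 0.0153, 0, 0.03]]]'

```text
clock: 21.52
tool_pos: [0.6515, 0.0399, 0.1285]
orientation: [-180.0, -0.0, -96.6]
force: [-4.5, 0.7, 10.1]
opening: 0.0427
gripper_force: 30.0
```

Contact. Release, rise, retreat, and check.

Emit:
drive_effector --deltas '[[[0, 0, 0, 0, 0.08], [0, 0, 0, 0, 0.08], [0, 0, -0.02, 0, 0.08], [0, 0, -0.06, 0, 0.08], [0, 0, -0.12, 0, 0.08], [0.05, 0.03, -0.14, 0, 0.08], [0.11, 0.05, -0.14, 0, 0.08], [0.17, 0.07, -0.14, 0, 0.08]]]'

```text
clock: 22.52
tool_pos: [0.5623, -0.1208, 0.2673]
orientation: [-179.9, 0.0, -96.5]
force: [0.4, -1.2, 0.0]
opening: 0.08
gripper_force: 0.0
```

Emit:
drive_effector --deltas '[[[0.05, 0.03, 0, 0, 0.08], [0.1, 0.06, 0, 0, 0.08], [0.15, 0.09, 0, 0, 0.08], [0.2, 0.11, 0, 0, 0.08], [0.2, 0.11, 0, 0, 0.08]]]'

```text
clock: 23.15
tool_pos: [0.429, -0.3081, 0.2668]
orientation: [180.0, -0.0, -96.8]
force: [0.0, 0.9, 0.3]
opening: 0.08
gripper_force: 0.0
```

Run:
```python
from h import *
s=snap("top"); X=world(s); P=X.reshape(-1,3)
cv2.imwrite("pics/top9.png",cv2.resize(s["frame"][110:260,130:450,::-1],(800,375),interpolation=2))
z=snap("side"); cv2.imwrite("pics/side9.png",cv2.resize(z["frame"][120:320,180:420,::-1],(720,600),interpolation=2))
for n,a,lo,hi in(("round",[.664,.144],.135,.16),("home",[.6578,.0924],.135,.16),("square",[.6515,.04],.13,.155),("honey",[.548,.03],.085,.105),("jam",[.556,.101],.1,.118),("tin",[.5634,.1696],.075,.095),("tape",[.7256,-.188],.018,.035),("mug",[.5866,.4306],.09,.11)):
    d=np.hypot(*(P[:,:2]-a).T); Q=P[(d<(.06 if n in("tape","mug") else .033))&(P[:,2]>lo)&(P[:,2]<hi)]
    if len(Q)>9: c=circ(Q); print(n,len(Q),c,rk(c[0]))
```

```text
round 228 (array([0.6645028 , 0.13800862]), 0.05381454527378082) [0.0474 0.0596]
home 231 (array([0.65881187, 0.09240685]), 0.06547830998897552) [0.047  0.0137]
square 234 (array([0.65357399, 0.04533615]), 0.05262966454029083) [ 0.0473 -0.0337]
honey 363 (array([0.54818577, 0.02995781]), 0.05672091618180275) [-0.0555 -0.0612]
jam 461 (array([0.55607438, 0.10090426]), 0.06394866853952408) [-0.056   0.0101]
tin 357 (array([0.56344765, 0.16968225]), 0.05694544315338135) [-0.0567  0.0793]
tape 359 (array([ 0.72547698, -0.18833409]), 0.0987098217010498) [ 0.146  -0.2574]
mug 222 (array([0.58024251, 0.43047875]), 0.10691224783658981) [-0.0704  0.3403]
```

View pics/side9.png

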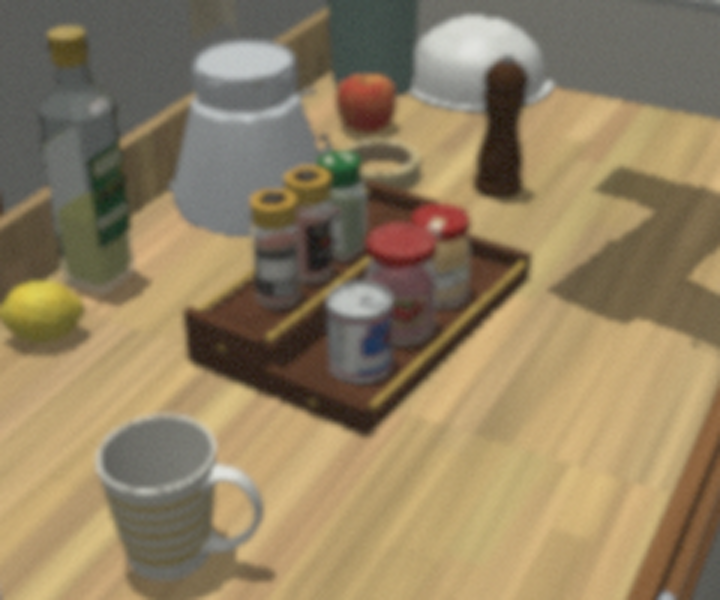

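View pics/top9.png

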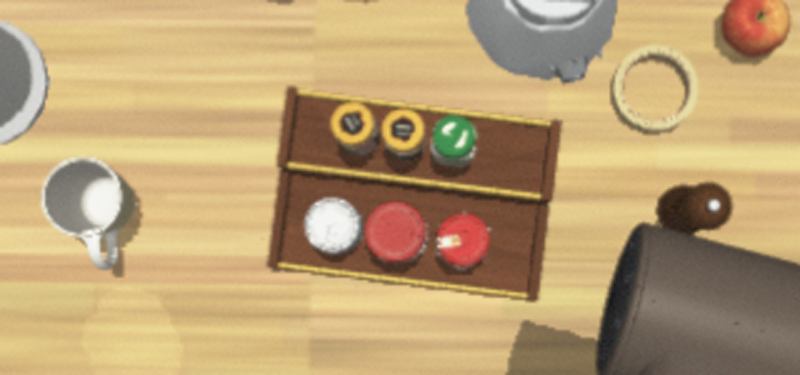

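Both rows are straight and upright: upper lids at (354,126), (403,131) and (455,137), lower lids at (332,225), (396,232) and (463,240). The bystanders are in place. I'll recheck the upper gaps with a tighter mask.

Run:
```python
from h import *
P=world(snap("top")).reshape(-1,3)
for n,a,lo,hi in(("round",[.6637,.144],.138,.16),("home",[.6575,.0922],.138,.16),("square",[.6515,.0399],.133,.155)):
    d=np.hypot(*(P[:,:2]-a).T); Q=P[(d<.0255)&(P[:,2]>lo)&(P[:,2]<hi)]; c=circ(Q); print(n,len(Q),c,rk(c[0]))
print(ctrl.get_obs()["clock"])
```

```text
round 226 (array([0.66360366, 0.14395666]), 0.0426144003868103) [0.0458 0.0654]
home 219 (array([0.65775663, 0.09215628]), 0.042828891426324844) [0.046  0.0133]
square 228 (array([0.65220088, 0.04081001]), 0.04343656823039055) [ 0.0465 -0.0383]
23.3
```

Gaps are about 8 mm and everything is within about 1 mm of the row lines, so I'm handing in.

```bash
python3 -c "
from plant import ctrl, vision, ticket
print(ticket.close_job())"
```

```text
the job is handed in; nothing more can be done
None
```

The job is handed in at about 23 s: all four jars stand upright on the rack in two straight rows of three, with measured gaps of about 8 mm, and the tin, home spice jar and bystanders look unmoved in the final pictures.

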